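# Change the tape cassette in the label printer

## Task

Change the tape in the label printer: lift out the cassette that is in it and lay it flat in the gap in the row of spare cassettes on the low shelf, square and in line with its neighbours. Then seat the cassette lying on the notebook fully home and flat in the printer's bay, the way its cut-out corner fits, and close the lid all the way. Set the cassettes down rather than dropping them, and leave the spare cassettes and the other things on the desk where they are.

Things in the scene. Friction and masses are not known exactly. Their poses are not given: they have to be found in the camera images.
- labeller: Desktop label printer, white plastic, 193 mm deep (x) x 178 mm wide (y), fixed. Origin: centre of its underside. Sloping keyboard at the front (-x), rising from 22 to 46 mm; behind it, from x = -14 to 96 mm, a flat deck 52 mm high with the cassette bay at x = 24.5 mm, y = 0, covered by the lid when shut (then 71 mm high).
- bay (a point): Centre of the bay floor, 41 mm above the desk; axes as the printer. The pocket is 11 mm deep, 48.4 mm (x) x 66.4 mm (y), 1.2 mm play a side, with a 3 mm bevelled mouth. A print-head block 8 mm high fills its -x +y corner, so a cassette goes down only with its axes as the bay's; seated, its origin is at this point and it stands 11 mm above the deck.
- lid (a joint): Lid angle in rad: 0 shut (hard stop), 1.75 fully open (hard stop, a little past upright). It hinges on the rear of the deck; friction in the hinge holds it at any angle, and about 1 N at its free edge moves it.
- lid_hinge (a point): Middle of the lid's hinge axis (along the printer's y), 66 mm behind the bay centre, 53 mm above the desk; axes as the printer. Shut, the lid reaches 102.5 mm from here to -x, is 168 mm wide and its flat top lies 17.5 mm above this point. It is a hollow cover with a 3 mm top and 3 mm skirts at front and sides.
- lid_edge (a point): Middle of the outer top edge of the lid at its free end: shut, at (-102.5, 0, +17.5) mm from lid_hinge. It turns with the lid.
- tape_used: Tape cassette, grey plastic block 46 mm (x) x 64 mm (y) x 22 mm high, paper label on top. One corner, -x +y, is cut out over the full height: 14 mm along x, 18 mm along y. Origin: centre of the underside of the full 46 x 64 outline. This one starts seated in the printer's bay.
- tape_fresh: Tape cassette, grey plastic block 46 mm (x) x 64 mm (y) x 22 mm high, paper label on top. One corner, -x +y, is cut out over the full height: 14 mm along x, 18 mm along y. Origin: centre of the underside of the full 46 x 64 outline. This one starts lying flat on the notebook.
- tape_a: Tape cassette, grey plastic block 46 mm (x) x 64 mm (y) x 22 mm high, paper label on top. One corner, -x +y, is cut out over the full height: 14 mm along x, 18 mm along y. Origin: centre of the underside of the full 46 x 64 outline. Spare in the row on the shelf, on the -y side of the gap. The row runs along its y.
- tape_b: Tape cassette, grey plastic block 46 mm (x) x 64 mm (y) x 22 mm high, paper label on top. One corner, -x +y, is cut out over the full height: 14 mm along x, 18 mm along y. Origin: centre of the underside of the full 46 x 64 outline. Spare in the row, +y side of the gap. Its centre is 140 to 148 mm from tape_a's, a gap of 76 to 84 mm for one cassette, y along the row, either way round.
- shelf: Low white desk shelf, 130 mm deep (x) x 260 mm wide (y), fixed; game cases lie beneath. Origin: centre of its underside; the flat top is 75 mm above.
- notebook: Closed grey notebook, 148 mm (x) x 210 mm (y) x 12 mm thick, fixed. Origin: centre of its underside.
- cactus: Bystander: white pot with a cactus, 72 mm wide, 123 mm high. Origin: centre of its underside.
- bottle: Bystander: green glass bottle, 64 mm wide, 210 mm high. Origin: centre of its underside.
- mouse: Bystander: white computer mouse 100 x 58 x 32 mm. Origin: centre of its underside.

How it is judged:
On the way, in this order (a step that is already met when the one before it is completed fails the run):
1. the cassette from the printer lies flat in the gap in the row on the shelf, released (x of tape_used in the frame of tape_a between -0.01 and 0.01 m and y of tape_used in the frame of tape_a between 0.06 and 0.088 m and z of tape_used in the frame of tape_a between -0.003 and 0.003 m and angle between the y axis of tape_used and the y axis of tape_a, either way round below 0.14 rad and angle between tape_used's own z axis and vertical below 0.05 rad and z of tape_used in the frame of shelf between 0.072 and 0.078 m and contact force between the fingers and tape_used below 0.05 N), for 0.2 s.
2. the cassette from the notebook is seated flat in the bay, released (horizontal distance between tape_fresh and bay below 0.003 m and z of tape_fresh in the frame of bay between -0.003 and 0.0025 m and angle between the x axis of tape_fresh and the x axis of bay, either way round below 0.06 rad and angle between tape_fresh's own z axis and vertical below 0.04 rad and contact force between the fingers and tape_fresh below 0.05 N), for 0.2 s.
At the end, for the whole second after the job is handed in: Old cassette flat on the shelf between the spares: in line with tape_a to 10 mm, square to 8 degrees, 60 to 88 mm from it. New one on the bay floor within 2.5 mm in height, 3 mm sideways, square to 3.4 and level to 2.3 degrees. Lid under 0.04 rad. Both released, at rest (all of step 1 and all of step 2 and value of joint lid below 0.04 rad and linear speed of each of tape_used, tape_fresh below 0.01 m/s); the robot touches nothing.
It fails at once if a spare cassette in the row moved more than 12 mm (distance of any of tape_a, tape_b from where it was at the start of the episode above 0.012 m).
It fails at once if the cactus, the bottle or the mouse moved more than 20 mm (distance of any of cactus, bottle, mouse from where it was at the start of the episode above 0.02 m).
It fails at once if a cassette dropped: moving faster than 0.7 m/s (a fall of 25 mm) with nothing touching it ((linear speed of tape_used above 0.7 m/s and contact force between anything else and tape_used below 0.01 N) or (linear speed of tape_fresh above 0.7 m/s and contact force between anything else and tape_fresh below 0.01 N)).
It also fails if it takes over 67 s, if anything falls off the work surface, if the arm or the gripper's body presses on something with over 40 N, if the wrist force passes 120 N, or if a joint passes its speed limit or range.

## Robot

A 6-joint arm with a two-finger parallel gripper is mounted at the origin on the work surface. World frame = base frame: x ahead of the robot, y to its left, z up, the work surface at z = 0. Lengths are in m, angles in rad, forces in N, time in s.
With the tool pointing down it reaches from about 0.35 to 0.775 m from the base axis. Payload 7.3 kg.
Tool frame: the origin (TCP) lies midway between the tips of the shut fingers; the grasp point (between the pads) lies grasp_offset behind it (grasp_offset is the distance from the TCP to the grasp point, in m); z points along the fingers, y is the line along which they close (so a half turn about z gives the same grasp; the last joint's range is limited). The gripper opens to 92 mm and grips with 3 to 60 N. Pads are 19 mm wide; open, the fingers measure 130 mm over their backs; the gripper's body (75 mm by 190 mm) begins 47 mm behind the grasp point.
Start: joints at [-1.316, 0.342, 1.524, -0, 1.275, -0.146], TCP at [0.205, -0.483, 0.227] pointing down, gripper open.
Joint ranges: [-2.53, 2.53], [-0.77, 2.02], [0.04, 2.7], [-1, 4.14], [0.28, 2.66], [-3.11, 3.11]. Speed limits (rad/s): [2.57, 2.57, 3.14, 3.14, 3.14, 3.14].

## Interface

Orientations are given as [roll, pitch, yaw] about the fixed x, y, z axes, in that order (R = Rz(yaw) Ry(pitch) Rx(roll)).
In Python, from cell import * gives the robot as it stands.
- The arm moves only by the tool step_arm, never from a script. Its argument "plan" is a list of rows, each a list of 5 numbers: the closure, from -1 (fully open) to 1 (shut), then the shift along the tool's x, y, z in m, then the turn about the tool's z in rad. In form: [[hand, x, y, z, twist], ...]. A call has 1 to 20 rows; each row is the pose to reach, as a shift and turn from the pose commanded when the call began, along the tool's axes at that moment; what a row does not reach only later rows make up. A row lasts 1/8 s, in which the tool goes at most 62.5 mm and 10.7 degrees, less where a joint would pass 70% of its speed; a pose out of reach is approached as far as the arm can. A call with a gripper value outside its range is refused whole. The fingers move at their own pace and stop on an object; "grip_force" is the grip in N (left out, the last holds). Time passes only in rows, so rows that repeat a pose let the fingers close. It gives the time, the measured TCP pose, the force, the opening and the grip force at its end, in the units of the state.
- observe(): the state, without advancing time (a new reading comes with each control period).
- read_camera(name): name is "scene" or "top" or "wrist"; returns a dict with "img" (480x640x3 uint8, red, green, blue), "range_z" (480x640 float32, m along the optical axis (not along the pixel's ray), 0 where there is no reading), "fx", "fy", "cx", "cy" (pixels), "R" (3x3) and "t" (3): a world point X has camera coordinates R X + t; the wrist camera has in their place "T_tool_cam" (4x4, takes a point from camera to tool coordinates, whose origin is the TCP and whose axes are the flange's). Camera axes: x right, y down, z forward; pixel columns grow to the right and rows downward; lengths in m; the calibration is good to about 2 mm. A picture is of the moment at which its call begins: read the wrist's pose just before it.
- hand_in(): hands the job in; it is judged then, once.
The state is a dict: "time": time; "qpos": joint angles; "qvel": joint speeds; "joint_efforts": joint torques, N m; "tool_pos": TCP position; "tool_rot": TCP orientation; "contact_force": force on the tool from outside, world axes, zero at the start; "torque": the same for the moment, N m; "opening": finger opening in m; "grip_force": force on a finger pad.
Only numpy, scipy, OpenCV 4.12 (cv2) and the standard library are available. Lean on these libraries where they do the work, as an engineer would, in place of code of your own. Each camera call takes 0.05 s, during which the arm holds its last target. There are 200 camera calls.

## Working session

There is one attempt and no reset: what is moved stays moved. The work goes in short steps, Python scripts to look and compute and a tool call to move; the robot and the scene stay as the last step left them, time stands still between calls to the robot, and variables do not carry over. Pictures are saved under pics/ and viewed, at most 10 in all, crops included, and the job is handed in when it is done.

Besides the shell and the picture viewer there is one more tool, called as name(argument=value, ...), one argument or row to a line, values as JSON. step_arm: Moves the arm, as the interface text tells. Its arguments: {"type":"object","properties":{"plan":{"type":"array","items":{"type":"array","items":{"type":"number"}}},"grip_force":{"type":"number"}},"required":["plan"]}

```bash
ls; mkdir -p pics; python3 - <<'E'
from cell import *
import cv2,numpy as np
s=observe();print(s)
for n in("scene","top"):
    c=read_camera(n);cv2.imwrite(f"pics/{n}0.png",c["img"][:,:,::-1]);np.savez(f"{n}0.npz",**c)
    print(n,c["fx"],c["fy"],c["cx"],c["cy"],c["R"],c["t"],c["R"].T@-c["t"])
E
```

```text
pics
{'time': 0.0, 'qpos': array([-1.31598705e+00,  3.42734337e-01,  1.52497155e+00,  2.75793054e-05,
        1.27542119e+00, -1.46009318e-01]), 'qvel': array([ 0.00117181, -0.00052421,  0.00030075,  0.00105805,  0.00054158,
        0.0009104 ]), 'joint_efforts': array([ 2.44414550e-03, -4.31234765e+01, -2.44215578e+01,  7.20574474e-02,
        5.58462983e-02, -1.17545346e-04]), 'tool_pos': array([ 0.2047643 , -0.4829959 ,  0.22605481]), 'tool_rot': array([-3.14007839e+00, -2.49336786e-04,  4.00810359e-01]), 'contact_force': array([-0.27505261, -0.25686928,  0.14689174]), 'torque': array([-0.04811118,  0.03513214, -0.01034849]), 'grip_force': 0.0, 'opening': 0.091635539648869}
scene 518.5544227665843 518.5544227665843 318.79702791982015 244.1254093939196 [[ 0.496589    0.8679184  -0.01081758]
 [ 0.70557115 -0.41089624 -0.57735053]
 [-0.50553805  0.27907335 -0.81642473]] [-0.26673031 -0.36996752  1.54733198] [ 1.17572894 -0.35233724  1.04679378]
top 485.4074860767883 485.4074860767883 321.4139256058626 246.6418310365675 [[-0.00891329 -0.99961413  0.02630846]
 [-0.99727198  0.00695836 -0.0734859 ]
 [ 0.07327448 -0.02689169 -0.99694919]] [-0.01466875  0.54634073  0.95734346] [0.47457072 0.00727985 0.99495704]
```

View pics/scene0.png

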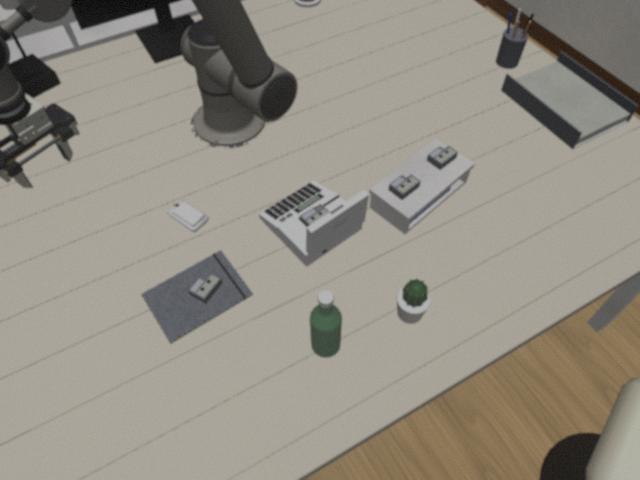

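View pics/top0.png

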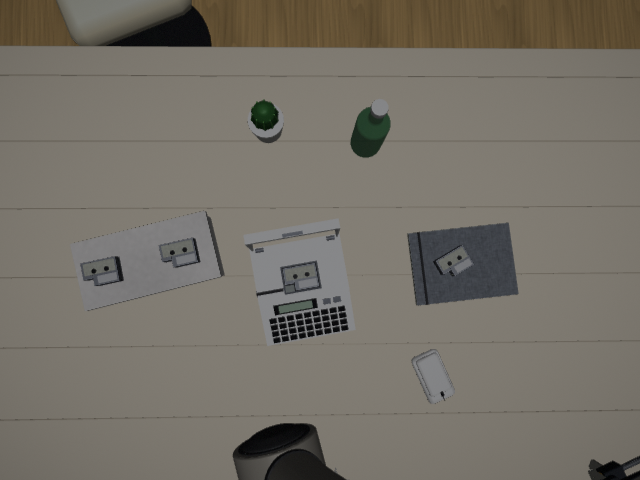

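```bash
cat > h.py <<'E'
import numpy as np, cv2
def ray_plane(c,uv,z):
    uv=np.atleast_2d(np.asarray(uv,float)); d=np.c_[(uv[:,0]-c["cx"])/c["fx"],(uv[:,1]-c["cy"])/c["fy"],np.ones(len(uv))]@c["R"]
    o=-c["R"].T@c["t"]; return o+d*((z-o[2])/d[:,2])[:,None]
def cloud(c):
    v,u=np.mgrid[:480,:640]; d=c["range_z"]
    p=np.stack([(u-c["cx"])/c["fx"]*d,(v-c["cy"])/c["fy"]*d,d],-1)
    return (p-c["t"])@c["R"]
E
python3 - <<'E'
from h import *
c=dict(np.load("top0.npz"));P=cloud(c);z=P[:,:,2];im=c["img"][:,:,::-1]
hm=cv2.cvtColor(np.clip(z*1700,0,255).astype(np.uint8),cv2.COLOR_GRAY2BGR)
cr=[(70,205),(240,205),(405,215)]
out=np.vstack([np.hstack([cv2.resize(m[y:y+105,x:x+(150 if x<100 else 115)],None,fx=2.1,fy=2.6,interpolation=cv2.INTER_CUBIC) for x,y in cr]) for m in (im,hm)])
cv2.imwrite("pics/crop0.png",out);print(out.shape)
for n,(u,v) in dict(shelf=(140,270),shelf2=(135,245),ta=(180,246),tb=(100,266),used=(300,270),deck=(330,265),nb=(490,250),fr=(452,260),desk=(380,280)).items():
    w=P[v-2:v+3,u-2:u+3].reshape(-1,3);print(n,w.mean(0).round(4),w[:,2].std().round(4))
E
```

```text
(546, 799, 3)
shelf [0.5006 0.3233 0.075 ] 0.0015
shelf2 [0.5477 0.3335 0.0749] 0.0014
ta [0.5436 0.2435 0.0971] 0.0017
tb [0.5079 0.3883 0.097 ] 0.0012
used [0.4985 0.0236 0.0628] 0.0015
deck [ 0.508  -0.0345  0.0517] 0.0014
nb [ 0.5376 -0.3652  0.0108] 0.0014
fr [ 0.5167 -0.2794  0.0332] 0.0019
desk [ 0.4782 -0.1393 -0.0006] 0.002
```

View pics/crop0.png

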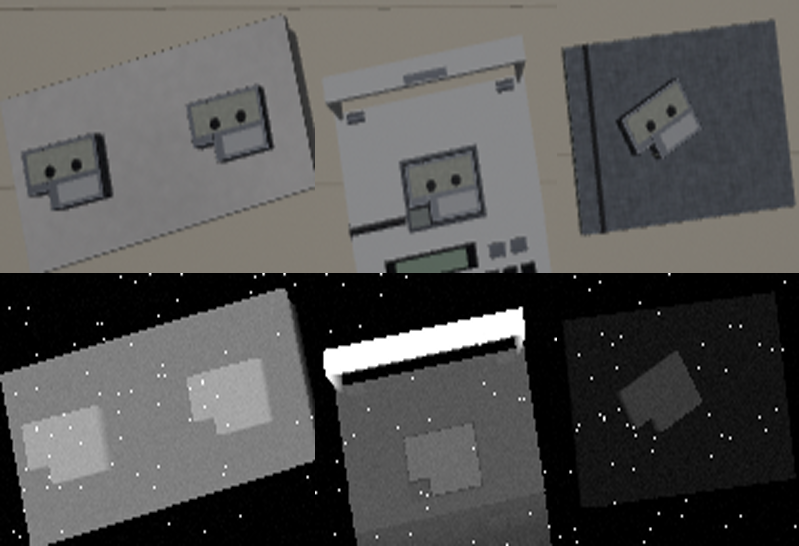

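```bash
cat >> h.py <<'E'
def fit(P,u0,u1,v0,v1,zlo,zhi):
    "cassette pose from the top-face points: min-area rectangle; yaw so that cut-out is at -x +y"
    z=cv2.medianBlur(P[:,:,2].astype(np.float32),3)
    m=np.zeros(z.shape,np.uint8); m[v0:v1,u0:u1]=((z>zlo)&(z<zhi))[v0:v1,u0:u1]
    n,l,s,_=cv2.connectedComponentsWithStats(m); k=1+np.argmax(s[1:,4]); m=(l==k)
    return m,P[m]
def pose(q):
    xy=q[:,:2].astype(np.float32)*1000
    (cx,cy),(w,h),a=cv2.minAreaRect(xy); a=np.deg2rad(a)
    if w>h: a-=np.pi/2; w,h=h,w      # x axis along the short side
    best=None
    for k in(0,np.pi):
        c,s=np.cos(a+k),np.sin(a+k); d=(xy-[cx,cy])@np.array([[c,-s],[s,c]])
        n=((d[:,0]<-w/2+12)&(d[:,1]>h/2-16)).sum()
        if best is None or n<best[0]: best=(n,a+k)
    return np.array([cx,cy])/1000,(best[1]+np.pi)%(2*np.pi)-np.pi,(w,h)
E
python3 - <<'E'
from h import *
from cell import *
try: print("go",grasp_offset)
except Exception as e: print(e)
c=dict(np.load("top0.npz"));P=cloud(c)
for n,b in dict(a=(150,210,230,275,.087,.11),b=(72,125,250,295,.087,.11),used=(275,325,255,300,.0575,.07),fresh=(425,480,240,280,.023,.05),shelf=(60,235,200,320,.065,.085),nb=(400,525,215,310,.007,.017),deck=(240,350,240,300,.047,.0575)).items():
    m,q=fit(P,*b); p,y,wh=pose(q); print(n,p.round(4),"yaw",round(y,4),np.round(wh,1),m.sum(),"z",np.median(q[:,2]).round(4))
z=P[:,:,2];m=np.zeros_like(z,bool);m[215:260,235:350]=(z>.07)[215:260,235:350]
q=P[m];q=q[q[:,2]<.2]
for lo in(.07,.09,.11,.13,.15): s=q[(q[:,2]>lo)&(q[:,2]<lo+.02)]; print(lo,len(s),s.min(0) if len(s) else "",s.max(0) if len(s) else "")
E
```

```text
go 0.0188
a [0.5202 0.1436] yaw 3.0116 [ 55.  282.2] 833 z 0.0968
b [0.5003 0.2157] yaw -3.1383 [ 52.8 416.6] 872 z 0.097
used [0.4851 0.0229] yaw 0.1728 [46.  63.6] 731 z 0.0627
fresh [ 0.5125 -0.2845] yaw 0.5247 [46.3 65.3] 706 z 0.0332
shelf [0.5289 0.2331] yaw -3.0264 [159.9 436.2] 7943 z 0.0747
nb [ 0.5005 -0.2032] yaw 0.1014 [148.6 424.1] 6679 z 0.0111
deck [0.5008 0.0237] yaw -3.0449 [112.8 189. ] 4277 z 0.0513
0.07 15 [ 0.5381757  -0.04713035  0.07082772] [0.57594527 0.11691073 0.08605663]
0.09 14 [ 0.53867375 -0.04831557  0.09169689] [0.57286879 0.11640538 0.10949589]
0.11 12 [ 0.53950403 -0.04800866  0.11331724] [0.570605   0.11654863 0.12932601]
0.13 10 [ 0.54097778 -0.04719397  0.13036402] [0.58339087 0.11653956 0.14985345]
0.15 980 [ 0.54199029 -0.04661941  0.15014859] [0.58645132 0.11891488 0.15879495]
```

```bash
python3 - <<'E'
from h import *
c=dict(np.load("top0.npz"));P=cloud(c)
R={}
for n,b in dict(a=(150,210,230,275,.087,.11),b=(72,125,250,295,.087,.11),used=(275,325,255,300,.0575,.07),fresh=(425,480,240,280,.023,.05),shelf=(60,235,200,320,.065,.085)).items():
    m,q=fit(P,*b); q=q[(q[:,2]>b[4])&(q[:,2]<b[5])]; p,y,wh=pose(q); R[n]=(p,y); print(n,p.round(4),"yaw",round(y,4),np.round(wh,1),len(q))
ax=np.array([np.cos(R['used'][1]),np.sin(R['used'][1])])
m=np.zeros((480,640),bool);m[215:260,235:350]=((P[:,:,2]>.145)&(P[:,:,2]<.2))[215:260,235:350];q=P[m]
s=(q[:,:2]-R['used'][0])@ax;print("lid top, bay x:",np.percentile(s,[1,10,50,90,99]).round(4),"z",np.percentile(q[:,2],[1,50,99]).round(4))
i=np.argsort(s);print([(round(float(s[k].mean()),4),round(float(q[k,2].mean()),4)) for k in np.array_split(i,6)])
d=R['b'][0]-R['a'][0];print(np.linalg.norm(d),np.arctan2(d[1],d[0])-np.pi/2)
E
```

```text
a [0.5309 0.2475] yaw 0.2085 [46.2 65.2] 823
b [0.4979 0.3885] yaw 0.2006 [46.6 64.6] 865
used [0.4851 0.0229] yaw 0.1728 [46.  63.6] 729
fresh [ 0.5125 -0.2845] yaw 0.5247 [46.3 65.3] 705
shelf [0.5198 0.3146] yaw -2.8995 [130.3 261.2] 7902
lid top, bay x: [0.0712 0.0728 0.08   0.0871 0.0888] z [0.1507 0.1542 0.1577]
[(0.0725, 0.1545), (0.0755, 0.1547), (0.0785, 0.1545), (0.0815, 0.1541), (0.0845, 0.154), (0.0875, 0.1538)]
0.14485000001474047 0.23040839077071662
```

```bash
cat >> h.py <<'E'
def shift(s,x,y,z,yaw):
    p=s["tool_pos"];a=s["tool_rot"][2];c,sn=np.cos(a),np.sin(a);dx,dy=x-p[0],y-p[1]
    t=(a-yaw+np.pi/2)%np.pi-np.pi/2
    return np.round([c*dx+sn*dy,sn*dx-c*dy,p[2]-z,t],4)
def off(p,yaw,x,y): return p[0]+x*np.cos(yaw)-y*np.sin(yaw),p[1]+x*np.sin(yaw)+y*np.cos(yaw)
E
python3 - <<'E'
from h import *
from cell import *
x,y=off((.4851,.0229),.173,.005,0);print(x,y,shift(observe(),x,y,.20,.173))
c=read_camera("wrist");print(c["fx"],c["cx"],c["cy"],c["T_tool_cam"].round(4))
E
```

```text
0.49002536392747775 0.02376069168806298 [ 0.4604 -0.3553  0.0261  0.2278]
385.3643908879954 319.29062803082735 237.2325847382591 [[-1.200e-03 -9.588e-01 -2.841e-01  7.650e-02]
 [ 1.000e+00 -1.100e-03 -7.000e-04  1.000e-04]
 [ 4.000e-04 -2.841e-01  9.588e-01 -1.577e-01]
 [ 0.000e+00  0.000e+00  0.000e+00  1.000e+00]]
```

step_arm(
  plan=[
    [-1,0.46,-0.355,0.026,0.228],
    [-1,0.46,-0.355,0.026,0.228],
    [-1,0.46,-0.355,0.026,0.228],
    [-1,0.46,-0.355,0.026,0.228],
    [-1,0.46,-0.355,0.026,0.228],
    [-1,0.46,-0.355,0.026,0.228],
    [-1,0.46,-0.355,0.026,0.228],
    [-1,0.46,-0.355,0.026,0.228],
    [-1,0.46,-0.355,0.026,0.228],
    [-1,0.46,-0.355,0.026,0.228],
    [-1,0.46,-0.355,0.026,0.228],
    [-1,0.46,-0.355,0.026,0.228],
    [-1,0.46,-0.355,0.026,0.228],
  ],
)

```text
time: 1.78
tool_pos: [0.4896, 0.0219, 0.2008]
tool_rot: [3.141, 0.0, 0.171]
contact_force: [0.2, -0.8, 0.0]
opening: 0.0917
grip_force: 0.0
```

```bash
cat >> h.py <<'E'
from scipy.spatial.transform import Rotation as Ro
def wrist(name):
    from cell import observe,read_camera
    s=observe();c=read_camera("wrist");T=np.eye(4);T[:3,:3]=Ro.from_euler("xyz",s["tool_rot"]).as_matrix();T[:3,3]=s["tool_pos"]
    W=np.linalg.inv(T@c["T_tool_cam"]);c["R"],c["t"]=W[:3,:3],W[:3,3]
    cv2.imwrite(f"pics/{name}.png",c["img"][:,:,::-1]);np.savez(name+".npz",**c,pos=s["tool_pos"],rot=s["tool_rot"]);return s,c
E
python3 - <<'E'
from h import *
s,c=wrist("w1");print(s["time"],s["tool_pos"],s["tool_rot"],s["contact_force"])
P=cloud(c);m,q=fit(P,0,640,0,480,.0575,.070);q=q[(q[:,2]>.0575)&(q[:,2]<.07)];print(pose(q),len(q),np.median(q[:,2]))
E
```

```text
1.775 [0.48956518 0.02187547 0.20083846] [3.14130232e+00 1.34464404e-05 1.71166934e-01] [ 0.19155544 -0.81737556  0.04508181]
(array([0.48488092, 0.02138816]), np.float64(0.17265241721945745), (45.83549118041992, 64.15638732910156)) 4116 0.06306030166604135
```

View pics/w1.png

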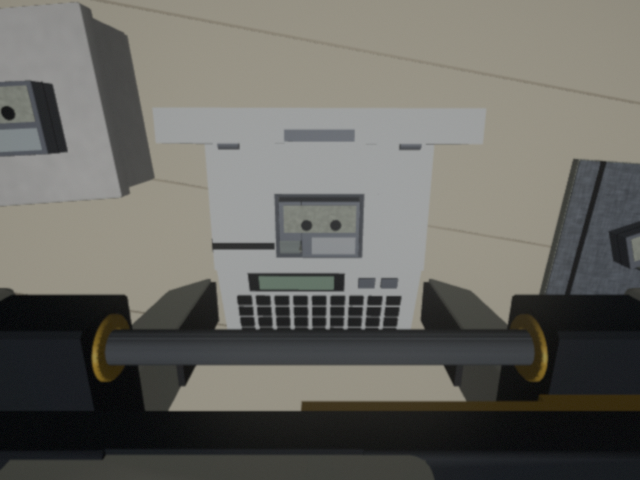

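step_arm(
  plan=[
    [-1,0,0,0.06,0],
    [-1,0,0,0.11,0],
    [-1,0,0,0.135,0],
    [-1,0,0,0.146,0],
    [-1,0,0,0.147,0],
    [-0.2,0,0,0.147,0],
    [1,0,0,0.147,0],
    [1,0,0,0.147,0],
    [1,0,0,0.147,0],
    [1,0,0,0.147,0],
    [1,0,0,0.147,0],
  ],
  grip_force=25,
)

```text
time: 3.2
tool_pos: [0.4902, 0.0229, 0.0542]
tool_rot: [3.141, -0.001, 0.173]
contact_force: [-1.1, -0.2, 5.3]
opening: 0.0636
grip_force: 25.0
```

```bash
python3 - <<'E'
from h import *
s,c=wrist("w2");print(s)
P=cloud(c);m,q=fit(P,0,640,0,480,.0575,.070);q=q[(q[:,2]>.0575)&(q[:,2]<.07)];print(pose(q),len(q),np.median(q[:,2]))
E
```

```text
{'time': 3.2, 'qpos': array([-1.09513380e-01,  4.97523312e-01,  1.83404045e+00, -1.68089663e-04,
        8.09040285e-01,  1.28845650e+00]), 'qvel': array([-0.00126147, -0.00106493,  0.00034684, -0.00011126, -0.00024884,
       -0.00089339]), 'joint_efforts': array([-1.26927203e-02, -4.09712291e+01, -1.62419236e+01,  7.85599253e-02,
       -3.63910245e-01,  6.96177699e-05]), 'tool_pos': array([0.4902267 , 0.02291948, 0.0542452 ]), 'tool_rot': array([ 3.14120030e+00, -9.15541809e-04,  1.72942585e-01]), 'contact_force': array([-1.14162157, -0.18240637,  5.30144825]), 'torque': array([ 0.00285835,  0.20795591, -0.02477099]), 'grip_force': 25.0009748339653, 'opening': 0.06364257655304682}
(array([0.49407248, 0.02330123]), np.float64(0.17859571060040347), (27.726621627807617, 96.45674133300781)) 10250 0.06305689882558449
```

View pics/w2.png

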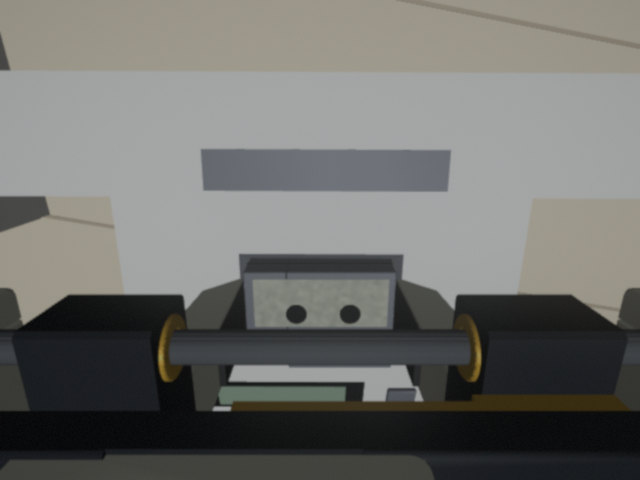

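step_arm(
  plan=[
    [1,0,0,-0.005,0],
    [1,0,0,-0.015,0],
    [1,0,0,-0.03,0],
    [1,0,0,-0.07,0],
    [1,0,0,-0.1,0],
    [1,0,0,-0.1,0],
  ],
  grip_force=30,
)

```text
time: 4.0
tool_pos: [0.4913, 0.0228, 0.1562]
tool_rot: [3.14, -0.005, 0.173]
contact_force: [0.7, 0.1, -0.8]
opening: 0.0641
grip_force: 30.0
```

```bash
python3 - <<'E'
from h import *
s,c=wrist("w3");print(s["tool_pos"],s["contact_force"],s["opening"],shift(s,.35,.215,.1,.173))
P=cloud(c);m=(P[:,:,2]>.14)&(P[:,:,2]<.185);m[345:]=0
q=P[m];d=(q-s["tool_pos"]);print(m.sum(),np.percentile(q[:,2],[5,25,50,75,95]))
E
```

```text
[0.49131639 0.02283916 0.1562146 ] [ 0.72905989  0.10579665 -0.78050482] 0.06410428504335536 [-1.061e-01 -2.136e-01  5.620e-02 -1.000e-04]
32849 [0.15336667 0.15446571 0.15531869 0.16477565 0.17278479]
```

View pics/w3.png

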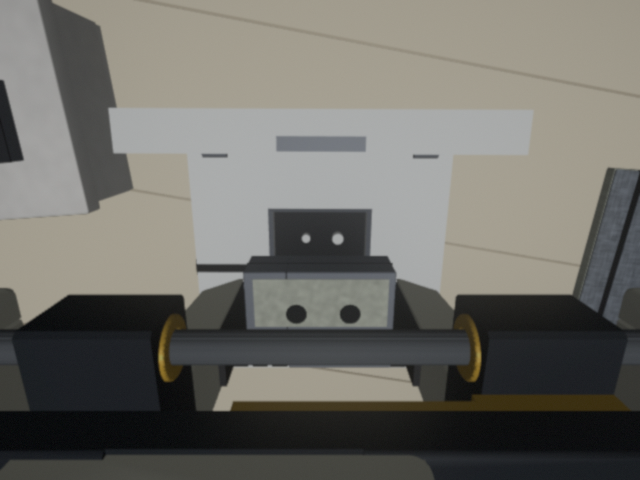

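step_arm(
  plan=[
    [1,-0.03,-0.05,-0.03,0],
    [1,-0.06,-0.1,-0.03,0],
    [1,-0.09,-0.15,-0.02,0],
    [1,-0.106,-0.2,0.02,0],
    [1,-0.106,-0.213,0.06,0],
    [1,-0.106,-0.213,0.1,0],
    [1,-0.106,-0.213,0.13,0],
    [1,-0.106,-0.213,0.138,0],
    [1,-0.106,-0.213,0.141,0],
    [1,-0.106,-0.213,0.1425,0],
    [1,-0.106,-0.213,0.143,0],
  ],
)

```text
time: 5.42
tool_pos: [0.3471, 0.2138, 0.0128]
tool_rot: [3.141, 0.003, 0.173]
contact_force: [-12.9, -4.6, 38.5]
opening: 0.0636
grip_force: 30.0
```

step_arm(
  plan=[
    [1,0,0,-0.001,0],
    [0.2,0,0,-0.001,0],
    [-0.5,0,0,-0.001,0],
    [-1,0,0,-0.001,0],
    [-1,0,0,-0.02,0],
    [-1,0,0,-0.06,0],
    [-1,0,0,-0.11,0],
    [-1,0,0,-0.13,0],
    [-1,0,0,-0.13,0],
  ],
)

```text
time: 6.55
tool_pos: [0.3498, 0.2149, 0.1419]
tool_rot: [-3.141, -0.004, 0.173]
contact_force: [-0.4, -0.5, -0.1]
opening: 0.0918
grip_force: 0.0
```

```bash
python3 - <<'E'
from h import *
s,c=wrist("w4");print(s["tool_pos"],s["contact_force"],s["opening"])
P=cloud(c);m,q=fit(P,0,640,0,340,.014,.03);q=q[(q[:,2]>.014)&(q[:,2]<.03)];p,y,wh=pose(q);print(p,y,wh,np.median(q[:,2]))
x,y2=off(p,y,0,-.003);print(x,y2,shift(s,x,y2,.014,y+np.pi/2))
E
```

```text
[0.34979013 0.21486804 0.14188796] [-0.3510041  -0.54475383 -0.07783138] 0.09182509569633072
[0.44612708 0.04589502] 1.7487643802606385 (119.67994689941406, 176.03707885742188) 0.025736285460966978
0.44907969151534105 0.046426105978844376 [ 0.0689  0.183   0.1279 -0.0053]
```

step_arm(
  plan=[
    [-1,-0.0066,0.0038,-0.06,-1.571],
    [-1,-0.0066,0.0038,-0.06,-1.571],
    [-1,-0.0066,0.0038,-0.06,-1.571],
    [-1,-0.0066,0.0038,-0.06,-1.571],
    [-1,-0.0066,0.0038,-0.06,-1.571],
    [-1,-0.0066,0.0038,-0.06,-1.571],
    [-1,-0.0066,0.0038,-0.06,-1.571],
    [-1,-0.0066,0.0038,-0.06,-1.571],
    [-1,-0.0066,0.0038,-0.06,-1.571],
    [-1,-0.0066,0.0038,-0.06,-1.571],
    [-1,-0.0066,0.0038,-0.06,-1.571],
  ],
)

```text
time: 7.98
tool_pos: [0.3427, 0.2095, 0.1999]
tool_rot: [-3.14, 0.0, 1.742]
contact_force: [0.4, -0.2, 0.5]
opening: 0.0918
grip_force: 0.0
```

```bash
python3 - <<'E'
from h import *
s,c=wrist("w5");print(s["tool_pos"],s["tool_rot"],s["contact_force"],s["opening"])
P=cloud(c);m,q=fit(P,100,540,0,340,.014,.03);q=q[(q[:,2]>.014)&(q[:,2]<.03)];p,y,wh=pose(q);print(p,y,wh,np.median(q[:,2]),len(q))
x,y2=off(p,y,0,-.003);print(x,y2,shift(s,x,y2,.014,y+np.pi/2))
E
```

```text
[0.3427055  0.2095199  0.19985841] [-3.13993294e+00  4.22722493e-04  1.74229206e+00] [ 0.41624761 -0.20738153  0.48451592] 0.091833497566599
[0.34273059 0.21302147] 0.1713143785087743 (46.04309844970703, 64.60639953613281) 0.02197131472354775 3354
0.34324202372228635 0.2100653844782517 [0.0004 0.0006 0.1859 0.0002]
```

step_arm(
  plan=[
    [-1,0,0,0.06,0],
    [-1,0,0,0.12,0],
    [-1,0,0,0.165,0],
    [-1,0,0,0.185,0],
    [-1,0,0,0.191,0],
    [-0.2,0,0,0.191,0],
    [1,0,0,0.191,0],
    [1,0,0,0.191,0],
    [1,0,0,0.191,0],
    [1,0,0,0.191,0],
    [1,0,0,0.191,0],
    [1,0,0,0.191,0],
    [1,0,0,0.191,0],
    [1,0,0,0.18,0],
    [1,0,0,0.15,0],
    [1,0,0,0.09,0],
    [1,0,0,0.03,0],
    [1,0,0,0,0],
    [1,0,0,0,0],
  ],
  grip_force=25,
)

```text
time: 10.4
tool_pos: [0.344, 0.2101, 0.203]
tool_rot: [3.136, -0.001, 1.744]
contact_force: [0.0, 0.3, -1.7]
opening: 0.0457
grip_force: 25.0
```

```bash
python3 - <<'E'
from h import *
from cell import *
s=observe();print(s["tool_pos"],s["tool_rot"],s["opening"],s["contact_force"])
x,y=off((.5144,.318),.22,0,-.003);print(x,y,shift(s,x,y,.2,.22+np.pi/2))
E
```

```text
[0.34396885 0.21005993 0.20304208] [ 3.13617769e+00 -9.40945599e-04  1.74388318e+00] 0.045676853908670094 [ 0.02268394  0.33350272 -1.69933879]
0.5150546888692425 0.31507230765200817 [ 0.074   0.1866  0.003  -0.0469]
```

step_arm(
  plan=[
    [1,0.02,0.05,0,-0.047],
    [1,0.04,0.1,0,-0.047],
    [1,0.06,0.15,0,-0.047],
    [1,0.074,0.18,0,-0.047],
    [1,0.074,0.1866,0,-0.047],
    [1,0.074,0.1866,0,-0.047],
    [1,0.074,0.1866,0,-0.047],
  ],
)

```text
time: 11.28
tool_pos: [0.5131, 0.314, 0.2005]
tool_rot: [-3.14, 0.0, 1.791]
contact_force: [0.9, -0.1, -0.1]
opening: 0.0459
grip_force: 25.0
```

```bash
python3 - <<'E'
from h import *
from cell import *
s,c=wrist("w6");print(s["tool_pos"],s["tool_rot"])
P=cloud(c);m,q=fit(P,0,640,0,300,.087,.11);q=q[(q[:,2]>.087)&(q[:,2]<.11)];print("b",pose(q),len(q))
t=read_camera("top");P=cloud(t)
m,q=fit(P,60,240,190,330,.087,.11);print(len(q))
z=P[:,:,2]
for n,b in dict(a=(150,210,230,275,.087,.11),b=(72,125,250,295,.087,.11)).items():
    m,q=fit(P,*b);q=q[(q[:,2]>b[4])&(q[:,2]<b[5])];print(n,pose(q),len(q))
E
```

```text
[0.51305867 0.31402478 0.20045393] [-3.14031068e+00  3.77668095e-04  1.79057631e+00]
b (array([0.49725275, 0.38759549]), np.float64(0.20885409749744976), (46.16188049316406, 64.15709686279297)) 6509
833
a (array([0.53108026, 0.2476487 ]), np.float64(0.20934656591727574), (46.51900863647461, 65.11934661865234)) 829Traceback (most recent call last):
  File "<stdin>", line 9, in <module>
  File "h.py", line 13, in fit
    n,l,s,_=cv2.connectedComponentsWithStats(m); k=1+np.argmax(s[1:,4]); m=(l==k)
                                                     ~~~~~~~~~^^^^^^^^^
    return _wrapfunc(a, 'argmax', axis=axis, out=out, **kwds)
    return bound(*args, **kwds)
ValueError: attempt to get argmax of an empty sequence
```

View pics/w6.png

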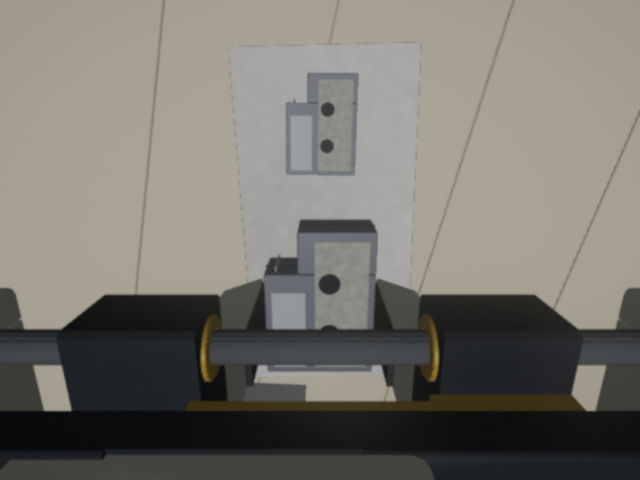

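step_arm(
  plan=[
    [1,0,0.001,0.04,0.01],
    [1,0,0.001,0.08,0.01],
    [1,0,0.001,0.1,0.01],
    [1,0,0.001,0.108,0.01],
    [1,0,0.001,0.112,0.01],
    [1,0,0.001,0.114,0.01],
    [1,0,0.001,0.114,0.01],
  ],
)

```text
time: 12.25
tool_pos: [0.5153, 0.315, 0.0874]
tool_rot: [3.14, -0.0, 1.781]
contact_force: [0.3, 0.3, -1.0]
opening: 0.0459
grip_force: 25.0
```

step_arm(
  plan=[
    [1,0,0,0.001,0],
    [1,0,0,0.002,0],
    [1,0,0,0.002,0],
  ],
)

```text
time: 12.62
tool_pos: [0.5152, 0.3149, 0.0849]
tool_rot: [3.141, -0.0, 1.781]
contact_force: [-0.5, 0.2, 0.6]
opening: 0.0459
grip_force: 25.0
```

step_arm(
  plan=[
    [1,0,0,0.0005,0],
    [1,0,0,0.001,0],
    [1,0,0,0.001,0],
  ],
)

```text
time: 13.0
tool_pos: [0.5152, 0.315, 0.0849]
tool_rot: [3.141, -0.0, 1.781]
contact_force: [-2.8, -2.0, 8.4]
opening: 0.0459
grip_force: 25.0
```

step_arm(
  plan=[
    [0.2,0,0,0,0],
    [-0.4,0,0,0,0],
    [-1,0,0,0,0],
    [-1,0,0,0,0],
    [-1,0,0,-0.03,0],
    [-1,0,0,-0.08,0],
    [-1,0,0,-0.13,0],
    [-1,0,0,-0.13,0],
  ],
)

```text
time: 14.0
tool_pos: [0.517, 0.3158, 0.2183]
tool_rot: [3.133, -0.002, 1.781]
contact_force: [0.5, -0.1, -0.5]
opening: 0.092
grip_force: 0.0
```

```bash
python3 - <<'E'
from h import *
s,c=wrist("w7");print(s["time"],s["tool_pos"],s["tool_rot"],s["opening"])
P=cloud(c);z=cv2.medianBlur(P[:,:,2].astype(np.float32),3);m=((z>.087)&(z<.11)).astype(np.uint8);m[345:]=0
n,l,st,_=cv2.connectedComponentsWithStats(m)
for k in range(1,n):
    if st[k,4]>800: q=P[l==k];q=q[(q[:,2]>.087)&(q[:,2]<.11)];print(pose(q),len(q),np.median(q[:,2]))
x,y=off((.5125,-.2845),.5247,.005,0);print(x,y,shift(s,x,y,.2,.5247))
E
```

```text
14.0 [0.51703421 0.315847   0.21825094] [ 3.13278683e+00 -1.84975053e-03  1.78084010e+00] 0.09201680852600701
(array([0.49728125, 0.38766428]), np.float64(0.20728622798469276), (46.02344512939453, 64.0118408203125)) 5735 0.09696681090491786
(array([0.51419189, 0.31869443]), np.float64(0.20886238658634237), (46.027137756347656, 63.91175079345703)) 4671 0.09696118038712091
(array([0.52825018, 0.2556127 ]), np.float64(1.781060201904893), (45.341758728027344, 46.01596450805664)) 2832 0.09691886917446048
0.5168273713329125 -0.2819952330752969 [-0.5847 -0.1249  0.0183  1.2561]
```

step_arm(
  plan=[
    [-1,-0.585,-0.125,0,1.256],
    [-1,-0.585,-0.125,0,1.256],
    [-1,-0.585,-0.125,0,1.256],
    [-1,-0.585,-0.125,0,1.256],
    [-1,-0.585,-0.125,0,1.256],
    [-1,-0.585,-0.125,0,1.256],
    [-1,-0.585,-0.125,0,1.256],
    [-1,-0.585,-0.125,0,1.256],
    [-1,-0.585,-0.125,0,1.256],
    [-1,-0.585,-0.125,0,1.256],
    [-1,-0.585,-0.125,0,1.256],
    [-1,-0.585,-0.125,0,1.256],
    [-1,-0.585,-0.125,0.018,1.256],
    [-1,-0.585,-0.125,0.018,1.256],
  ],
)

```text
time: 15.8
tool_pos: [0.5142, -0.2812, 0.1944]
tool_rot: [-3.138, 0.001, 0.527]
contact_force: [-0.3, 0.4, -0.0]
opening: 0.0919
grip_force: 0.0
```

```bash
python3 - <<'E'
from h import *
s,c=wrist("w8");print(s["time"],s["tool_pos"],s["tool_rot"],s["opening"])
P=cloud(c);m,q=fit(P,100,540,0,345,.024,.045);q=q[(q[:,2]>.024)&(q[:,2]<.045)];p,y,wh=pose(q);print(p,y,wh,np.median(q[:,2]),len(q))
x,y2=off(p,y,.0055,0);print(x,y2,shift(s,x,y2,.0252,y))
E
```

```text
15.8 [ 0.51418736 -0.2812328   0.19435145] [-3.13817454e+00  1.35119060e-03  5.26618618e-01] 0.09192808586302467
[ 0.51207831 -0.28596902] 0.5239681560414926 (46.114013671875, 64.07623291015625) 0.03400771902415921 3703
0.5168404317051415 -0.2832172654351897 [0.0013 0.003  0.1692 0.0027]
```

step_arm(
  plan=[
    [-1,0.001,0.003,0.06,0.002],
    [-1,0.001,0.003,0.11,0.002],
    [-1,0.001,0.003,0.135,0.002],
    [-1,0.001,0.003,0.15,0.002],
    [-1,0.001,0.003,0.15,0.002],
    [-1,0.001,0.003,0.15,0.002],
  ],
)

```text
time: 16.6
tool_pos: [0.518, -0.2859, 0.0472]
tool_rot: [3.139, -0.001, 0.523]
contact_force: [0.4, 0.1, -0.7]
opening: 0.092
grip_force: 0.0
```

```bash
python3 - <<'E'
from h import *
from cell import *
for _ in range(2):
    s=observe();print(s["tool_pos"],s["tool_rot"],shift(s,.51684,-.28322,.0252,.524))
    read_camera("wrist")
E
```

```text
[ 0.51803997 -0.28588281  0.04722396] [ 3.13909050e+00 -1.05177802e-03  5.23055344e-01] [ 0.0003 -0.0029  0.022  -0.0009]
[ 0.51800322 -0.28593479  0.04728848] [ 3.13893144e+00 -1.12825619e-03  5.22960540e-01] [ 0.0003 -0.0029  0.0221 -0.001 ]
```

step_arm(
  plan=[
    [-1,0,-0.003,0.015,-0.001],
    [-1,0,-0.003,0.022,-0.001],
    [-0.2,0,-0.003,0.022,-0.001],
    [1,0,-0.003,0.022,-0.001],
    [1,0,-0.003,0.022,-0.001],
    [1,0,-0.003,0.022,-0.001],
    [1,0,-0.003,0.022,-0.001],
    [1,0,-0.003,0.022,-0.001],
  ],
  grip_force=30,
)

```text
time: 17.7
tool_pos: [0.5158, -0.283, 0.024]
tool_rot: [3.141, -0.0, 0.524]
contact_force: [-0.1, -0.9, 1.3]
opening: 0.0636
grip_force: 30.0
```

```bash
python3 - <<'E'
from h import *
s,c=wrist("w9");print(s["time"],s["tool_pos"],s["tool_rot"],s["opening"],s["contact_force"],s["grip_force"])
a=dict(np.load("w2.npz"));g=lambda i:cv2.cvtColor(i[255:325,240:400],cv2.COLOR_RGB2GRAY)
def holes(c):
    i=cv2.cvtColor(c["img"],cv2.COLOR_RGB2GRAY)
    m=(i[285:326,255:392]<75).astype(np.uint8);n,l,st,ce=cv2.connectedComponentsWithStats(m)
    return [(st[k,4],(ce[k]+[255,285]).round(2)) for k in range(1,n) if st[k,4]>100]
print(holes(a));print(holes(c))
print(cv2.phaseCorrelate(g(a["img"]).astype(np.float32),g(c["img"]).astype(np.float32),cv2.createHanningWindow((160,70),cv2.CV_32F)))
E
```

```text
17.7 [ 0.51583008 -0.28300321  0.02401224] [ 3.14084962e+00 -2.55131965e-04  5.23747550e-01] 0.06355814782600368 [-0.11464464 -0.9367261   1.30288346] 30.000271797180176
[(np.int32(288), array([295.78, 313.84])), (np.int32(286), array([349.59, 313.76]))]
[(np.int32(271), array([295.57, 313.33])), (np.int32(268), array([349.85, 313.29]))]
((-0.1684185367682005, -0.5846514535190579), 0.9658751496838198)
```

step_arm(
  plan=[
    [1,0,0,-0.01,0],
    [1,0,0,-0.05,0],
    [1,0,0,-0.11,0],
    [1,0,0,-0.17,0],
    [1,0.02,-0.045,-0.18,0.1],
    [1,0.04,-0.09,-0.18,0.2],
    [1,0.06,-0.135,-0.18,0.3],
    [1,0.08,-0.18,-0.18,0.351],
    [1,0.1,-0.225,-0.18,0.351],
    [1,0.12,-0.262,-0.18,0.351],
    [1,0.131,-0.278,-0.17,0.351],
    [1,0.131,-0.278,-0.14,0.351],
    [1,0.131,-0.278,-0.1,0.351],
    [1,0.131,-0.278,-0.08,0.351],
    [1,0.131,-0.278,-0.08,0.351],
    [1,0.131,-0.278,-0.08,0.351],
  ],
)

```text
time: 19.75
tool_pos: [0.4906, 0.0234, 0.1048]
tool_rot: [3.141, -0.002, 0.173]
contact_force: [0.2, 0.2, -0.6]
opening: 0.0633
grip_force: 30.0
```

```bash
python3 - <<'E'
from h import *
s,c=wrist("w10");print(s["time"],s["tool_pos"],s["tool_rot"],s["opening"],s["contact_force"],shift(s,.4902,.0229,.054,.173))
a=dict(np.load("w2.npz"));g=lambda i:cv2.cvtColor(i[255:325,240:400],cv2.COLOR_RGB2GRAY).astype(np.float32)
print(cv2.phaseCorrelate(g(a["img"]),g(c["img"]),cv2.createHanningWindow((160,70),cv2.CV_32F)))
E
```

```text
19.75 [0.49064679 0.02336212 0.10483666] [ 3.14105857e+00 -1.61363366e-03  1.72777325e-01] 0.06331806394139575 [ 0.18672133  0.16773966 -0.63493952] [-0.0005  0.0004  0.0508 -0.0002]
((-0.21564407053602963, -0.4759783462245508), 0.9751362406545215)
```

step_arm(
  plan=[
    [1,-0.0005,0.0004,0.02,0],
    [1,-0.0005,0.0004,0.032,0],
    [1,-0.0005,0.0004,0.037,0],
    [1,-0.0005,0.0004,0.041,0],
    [1,-0.0005,0.0004,0.045,0],
    [1,-0.0005,0.0004,0.048,0],
    [1,-0.0005,0.0004,0.048,0],
  ],
)

```text
time: 20.68
tool_pos: [0.4895, 0.023, 0.0556]
tool_rot: [3.142, 0.0, 0.173]
contact_force: [-0.0, 0.5, -0.1]
opening: 0.064
grip_force: 30.0
```

Inside the pocket with no resistance; continue gently.

step_arm(
  plan=[
    [1,0,0,0.001,0],
    [1,0,0,0.002,0],
    [1,0,0,0.002,0],
  ],
)

```text
time: 21.05
tool_pos: [0.4895, 0.0229, 0.0537]
tool_rot: [3.142, 0.0, 0.173]
contact_force: [-0.2, 0.0, -0.3]
opening: 0.0639
grip_force: 30.0
```

step_arm(
  plan=[
    [1,0,0,0.0005,0],
    [1,0,0,0.0008,0],
    [1,0,0,0.0008,0],
  ],
)

```text
time: 21.42
tool_pos: [0.4896, 0.023, 0.053]
tool_rot: [3.142, -0.0, 0.173]
contact_force: [-0.2, -0.0, 0.7]
opening: 0.0636
grip_force: 30.0
```

step_arm(
  plan=[
    [0.2,0,0,0,0],
    [-0.4,0,0,0,0],
    [-1,0,0,0,0],
    [-1,0,0,0,0],
    [-1,0,0,-0.03,0],
    [-1,0,0,-0.08,0],
    [-1,0,0,-0.13,0],
    [-1,0,0,-0.147,0],
    [-1,0,0,-0.147,0],
    [-1,0,0,-0.147,0],
  ],
)

```text
time: 22.68
tool_pos: [0.4889, 0.023, 0.1987]
tool_rot: [-3.141, 0.002, 0.173]
contact_force: [-0.9, 0.3, -0.5]
opening: 0.092
grip_force: 0.0
```

```bash
python3 - <<'E'
from h import *
s,c=wrist("w11");print(s["time"],s["tool_pos"],s["tool_rot"],s["opening"])
P=cloud(c);m,q=fit(P,0,640,0,345,.0575,.07);q=q[(q[:,2]>.0575)&(q[:,2]<.07)];p,y,wh=pose(q);print(p,y,wh,np.median(q[:,2]),len(q))
A=np.c_[q[:,:2]-p,np.ones(len(q))];print("tilt",np.linalg.lstsq(A,q[:,2],rcond=None)[0])
E
```

```text
22.675 [0.48891375 0.02301363 0.19874982] [-3.14114425e+00  1.93448577e-03  1.72829867e-01] 0.09199421559088694
[0.4849288  0.02211163] 0.16915538710256106 (46.031639099121094, 64.03788757324219) 0.0630358605231945 4223
tilt [-0.00777796 -0.00303354  0.06300134]
```

```bash
python3 - <<'E'
from h import *
c=dict(np.load("top0.npz"));P=cloud(c)
for n,(u0,u1,v0,v1) in dict(bottle=(340,395,85,165),cactus=(240,290,95,145)).items():
    q=P[v0:v1,u0:u1].reshape(-1,3);q=q[(q[:,2]>.03)&(q[:,2]<.25)]
    for lo in np.arange(.03,.25,.04):
        s=q[(q[:,2]>lo)&(q[:,2]<lo+.04)]
        if len(s)>10: print(n,round(lo,2),np.percentile(s[:,:2],[2,98],axis=0).round(3).tolist(),len(s))
from cell import *
s=observe()
x,y=off((.4849,.022),.172,.115,0);print(x,y,shift(s,x,y,.21,.172))
E
```

```text
bottle 0.03 [[0.733, -0.138], [0.768, -0.081]] 175
bottle 0.07 [[0.733, -0.136], [0.765, -0.081]] 201
bottle 0.11 [[0.734, -0.141], [0.788, -0.082]] 642
bottle 0.15 [[0.748, -0.129], [0.775, -0.097]] 220
bottle 0.19 [[0.751, -0.126], [0.777, -0.099]] 282
cactus 0.03 [[0.759, 0.057], [0.817, 0.122]] 479
cactus 0.07 [[0.767, 0.065], [0.813, 0.114]] 255
cactus 0.11 [[0.774, 0.071], [0.811, 0.108]] 389
0.5982031095958346 0.041682615576043455 [ 0.1109  0.0004 -0.0114  0.0008]
```

step_arm(
  plan=[
    [-1,0.05,0,-0.011,0.001],
    [0,0.1,0,-0.011,0.001],
    [1,0.116,0,-0.011,0.001],
    [1,0.116,0,-0.011,0.001],
    [1,0.116,0,-0.011,0.001],
    [1,0.116,0,0.02,0.001],
    [1,0.116,0,0.06,0.001],
    [1,0.116,0,0.06,0.001],
    [1,0.116,0,0.06,0.001],
  ],
  grip_force=10,
)

```text
time: 23.85
tool_pos: [0.6043, 0.0427, 0.1416]
tool_rot: [3.141, -0.002, 0.172]
contact_force: [0.7, 0.4, 0.9]
opening: 0.0161
grip_force: 0.0
```

```bash
python3 - <<'E'
from h import *
from cell import *
s=observe();d=s["tool_pos"][:2]-[.4849,.022];a=.172
print(d@[np.cos(a),np.sin(a)],d@[-np.sin(a),np.cos(a)],s["tool_pos"],s["opening"],s["contact_force"])
E
```

```text
0.12119259306715205 4.224896204645806e-06 [0.6043036  0.04274666 0.14156074] 0.016132960853269852 [0.67951065 0.41739659 0.89452011]
```

step_arm(
  plan=[
    [1,-0.014,0,0.003,0],
    [1,-0.028,0,0.0036,0],
    [1,-0.039,0,0.003,0],
    [1,-0.05,0,0.002,0],
    [1,-0.061,0,0.004,0],
    [1,-0.0725,0,0.0062,0],
    [1,-0.083,0,0.011,0],
    [1,-0.093,0,0.016,0],
    [1,-0.093,0,0.016,0],
  ],
)

```text
time: 24.98
tool_pos: [0.5111, 0.0269, 0.1233]
tool_rot: [-3.141, 0.002, 0.172]
contact_force: [0.7, 0.0, -0.0]
opening: 0.0003
grip_force: 0.0
```

```bash
python3 - <<'E'
from h import *
s,c=wrist("w12");P=cloud(c)
d=s["tool_pos"][:2]-[.4849,.022];a=.172;e=np.array([np.cos(a),np.sin(a)]);print(s["time"],d@e,s["tool_pos"],s["contact_force"])
q=P[:300,200:440].reshape(-1,3);X=(q[:,:2]-[.4849,.022])@e
for lo in np.arange(-.06,.1,.02):
    m=(X>lo)&(X<lo+.02)&(q[:,2]<.2); print(round(lo+.01,2),m.sum(),np.median(q[m,2]) if m.sum() else "")
E
```

```text
24.975 0.02661848920856253 [0.51105757 0.02694813 0.12327366] [ 0.67212941  0.02509685 -0.03190433]
-0.05 0 
-0.03 0 
-0.01 0 
0.01 0 
0.03 9528 0.10652878775743643
0.05 11230 0.09060923580136701
0.07 13424 0.0715488341705374
0.09 6931 -0.00015099576908853056
```

View pics/w12.png

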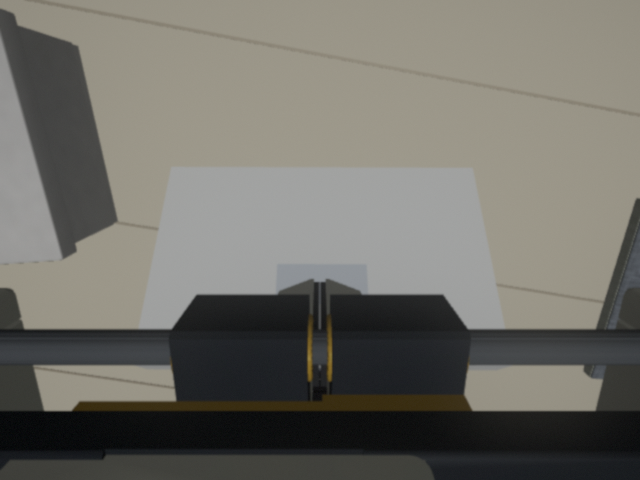

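step_arm(
  plan=[
    [1,-0.009,0,0.006,0],
    [1,-0.0165,0,0.0126,0],
    [1,-0.023,0,0.021,0],
    [1,-0.029,0,0.031,0],
    [1,-0.032,0,0.038,0],
    [1,-0.035,0,0.045,0],
    [1,-0.036,0,0.049,0],
    [1,-0.036,0,0.05,0],
    [1,-0.036,0,0.05,0],
  ],
)

```text
time: 26.15
tool_pos: [0.477, 0.0208, 0.074]
tool_rot: [3.141, -0.0, 0.172]
contact_force: [0.2, -0.3, 0.1]
opening: 0.0009
grip_force: 0.0
```

step_arm(
  plan=[
    [1,0,0,0.001,0],
    [1,0,0,0.002,0],
    [1,0,0,0.003,0],
    [1,0,0,0.003,0],
  ],
)

```text
time: 26.65
tool_pos: [0.4768, 0.0209, 0.0709]
tool_rot: [3.142, -0.0, 0.172]
contact_force: [-0.8, -0.5, 0.3]
opening: 0.0009
grip_force: 0.0
```

step_arm(
  plan=[
    [1,0,0,0.0005,0],
    [1,0,0,0.001,0],
    [1,0,0,0.001,0],
  ],
)

```text
time: 27.02
tool_pos: [0.4768, 0.0208, 0.0706]
tool_rot: [3.141, -0.001, 0.172]
contact_force: [-1.9, -1.0, 8.5]
opening: 0.0008
grip_force: 4.2
```

step_arm(
  plan=[
    [1,0,0,-0.01,0],
    [1,0,0,-0.06,0],
    [1,-0.03,0,-0.11,0],
    [1,-0.08,0.06,-0.15,0],
    [1,-0.12,0.11,-0.16,0],
    [1,-0.12,0.16,-0.16,0],
    [1,-0.12,0.2,-0.16,0],
    [1,-0.12,0.25,-0.16,0],
    [1,-0.12,0.3,-0.16,0],
    [1,-0.12,0.3,-0.16,0],
    [1,-0.12,0.3,-0.16,0],
  ],
)

```text
time: 28.4
tool_pos: [0.4095, -0.2947, 0.2298]
tool_rot: [-3.141, 0.0, 0.171]
contact_force: [-0.2, -0.4, -0.5]
opening: 0.0007
grip_force: 0.0
```

```bash
python3 - <<'E'
from h import *
from cell import *
print(observe()["tool_pos"],observe()["time"])
c=read_camera("top");P=cloud(c);cv2.imwrite("pics/top9.png",c["img"][:,:,::-1]);z=cv2.medianBlur(P[:,:,2].astype(np.float32),3)
m=((z>.087)&(z<.11)).astype(np.uint8);m[:,240:]=0;m[:190]=0
n,l,st,_=cv2.connectedComponentsWithStats(m)
for k in range(1,n):
    if st[k,4]>300: q=P[l==k];q=q[(q[:,2]>.087)&(q[:,2]<.11)];print(pose(q),len(q))
q=P[200:330,240:350].reshape(-1,3);a=.172;e=np.array([np.cos(a),np.sin(a)]);X=(q[:,:2]-[.4849,.022])@e
k=(q[:,2]>.06)&(q[:,2]<.1)&(X>-.03)&(X<.08);f=np.polyfit(X[k],q[k,2],1);print("lid slope",f,k.sum(),np.median(q[k,2]))
E
```

```text
[ 0.40948393 -0.29468816  0.22983571] 28.4
(array([0.53081366, 0.24726149]), np.float64(0.21012104645178464), (46.359375, 65.02767181396484)) 837
(array([0.51511267, 0.3196098 ]), np.float64(0.1963403529436012), (46.638431549072266, 65.31446075439453)) 847
(array([0.49799579, 0.38847208]), np.float64(0.20202918128239), (46.386722564697266, 64.52896881103516)) 865
lid slope [-0.00147967  0.06997101] 4587 0.06994557505012619
```

View pics/top9.png

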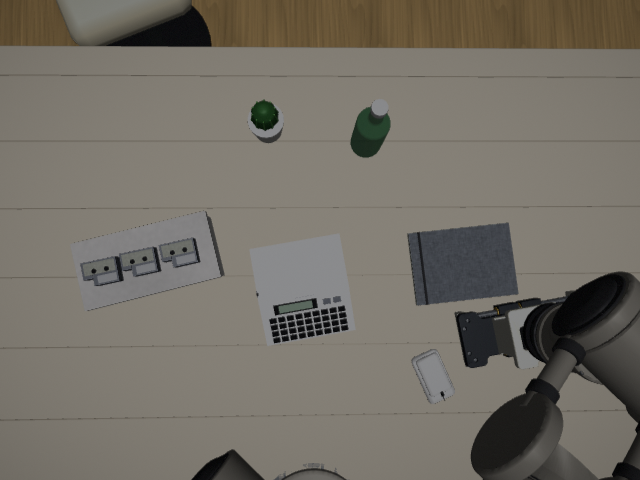

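The picture shows three cassettes in line on the shelf (at about (100,270), (140,262) and (180,252) px). The lid is shut and level at (300,265), and the bystanders are where they were. Handing in.

```bash
python3 -c "
from cell import *
print(hand_in())"
```

```text
the job is handed in; nothing more can be done
None
```

The job is handed in at about 28 s of the 67 s allowed: the used cassette is flat in the shelf gap in line with the spares, the fresh one is seated in the bay, and the lid is shut; the last camera check agreed with this, but `hand_in()` returned no verdict.

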